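# Hold the hidden bolt head so the shelf prop stands straight

### The arm

A 6-joint arm with a two-finger parallel gripper is mounted at the origin on the work surface. World frame = base frame: x ahead of the robot, y to its left, z up, the work surface at z = 0. Lengths are in m, angles in rad, forces in N, time in s.
With the tool pointing down it reaches from about 0.325 to 0.925 m from the base axis. Payload 3.1 kg.
Tool frame: the origin (TCP) lies midway between the tips of the shut fingers; the grasp point (between the pads) lies arm.hold_point_z behind it (arm.hold_point_z is the distance from the TCP to the grasp point, in m); z points along the fingers, y is the direction in which the jaws open and shut (so a half turn about z gives the same grasp; the last joint's range is limited). The gripper opens to 85 mm and grips with 20 to 120 N. Pads are 22 mm wide; open, the fingers measure 114 mm over their backs; the gripper's body (76 mm by 85 mm) begins 54 mm behind the grasp point. The pads swing forward as they close: fully open they stand 13 mm farther back than shut.
Start: joints at [-1.455, 0.217, 1.613, -0, 1.311, -0.112], TCP at [0.141, -0.609, 0.197] pointing down, gripper open.
Joint ranges: [-2.75, 2.75], [-0.78, 2.1], [0.31, 2.55], [-1.13, 4.27], [0.13, 2.63], [-2.58, 2.58]. Speed limits (rad/s): [2.79, 2.79, 3.14, 3.14, 3.14, 3.14].

### API

Orientations are given as a unit quaternion [x, y, z, w].
In Python, from station import arm, vision gives the robot as it stands. The module is installed in compiled form; this text tells all that it offers.
- The arm moves only by the tool carry_out, never from a script. Its argument "steps" is one flat list of numbers, 7 for each row, row after row: the closure, from 0 (fully open) to 1 (shut), then the shift along the tool's x, y, z scaled (see below), then the turn, a rotation vector about the tool's x, y, z scaled (see below). A call has 1 to 12 rows; each row shifts and turns the pose as measured when the row begins, along the tool's axes as they then stand; what a row does not reach is not made up. The controller multiplies each number of a shift by 0.5 m and each number of a turn by pi/2 rad. A row lasts 1/8 s, in which the tool goes at most 62.5 mm and 10.7 degrees, less where a joint would pass 70% of its speed; a pose out of reach is approached as far as the arm can. A call with a number of a shift or a turn outside -1 to 1 is refused whole. A call with a gripper value outside its range is refused whole. The fingers move at their own pace and stop on an object; "force" is the grip in N (left out, the last holds). Time passes only in rows, so rows that do not move let the fingers close. It gives the time, the measured TCP pose, the force and the opening at its end, in the units of the state.
- arm.get_obs(): the state, without advancing time (a new reading comes with each control period).
- vision.camera(name): name is "scene" or "top"; returns a dict with "img" (420x560x3 uint8, red, green, blue), "z_map" (420x560 float32, m along the optical axis (not along the pixel's ray), 0 where there is no reading), "K" (3x3 intrinsics, pixels), "xyz" and "attitude" of the camera in the world. Camera axes: x right, y up, looking along -z (the intrinsics and any distortion apply to the point x, -y, -z); pixel columns grow to the right and rows downward; lengths in m; the calibration is good to about 2 mm. A picture is of the moment at which its call begins.
- arm.close_job(): hands the job in, once; it reports no verdict.
The state is a dict: "time": time; "qpos": joint angles; "joint_vel": joint speeds; "tau": joint torques, N m; "position": TCP position; "ee_rot": TCP orientation; "contact_force": force on the tool from outside, world axes, zero at the start; "wrist_torque": the same for the moment, N m; "grip_width": opening from 0.0 (shut) to 1.0 (fully open).
Only numpy, scipy, OpenCV 4.12 (cv2) and the standard library are available. Lean on these libraries where they do the work, as an engineer would, in place of code of your own. Each camera call takes 0.05 s, during which the arm holds its last target. There are 200 camera calls.

### The job

The steel prop on the front of the shelf bracket has a loose nut and has flopped over to the left or to the right. Reach down into the narrow gap behind the bracket, grip the hidden square bolt head, turn it until the prop stands straight up, and keep gripping it so that it cannot turn back while the nut is tightened: finish still holding the head. Work only on the head, never touch the prop itself, and leave the cup, lid, pusher and tongs where they are.

Things in the scene. Friction and masses are not known exactly. Their poses are not given: they have to be found in the camera images.
- bracket: Grey enamelled steel bracket, fixed; place and yaw (within 0.3 rad) vary. Origin on the shelf surface under its rear ear; x points away from the robot (roughly), y left, z up. Foot 170 x 180 mm, 6 mm thick. Two upright ears 56 mm wide, 5 mm thick, at x = -55 and 0 mm, rounded tops 124 mm high. The bolt lies along x through both ears, axis 110 mm above the shelf surface.
- gap (a point): Middle of the mouth of the gap behind the bracket, 115 mm above the shelf surface, axes as the bracket's. The gap lies between the rear ear and a rear upstand (180 mm wide, 5 mm thick, 115 mm high): 56 mm wide along x, open at the top and at both y ends, floor at 6 mm
- head (a point): Square steel bolt head in the gap, 18 x 18 mm across flats, 20 mm thick along the bolt; origin at its centre (x = +30, y = 0, z = 110 mm from the bracket's origin). Its x is the bolt axis; its flats face its own y and z. It turns with the prop: prop upright = two flats face straight left and right; prop leaning = flats tilted by the same angle
- prop (a point): Dark steel prop in front of the bracket, 100 mm nearer the robot than the head, keyed to bolt and head: all turn together. Bar 22 mm wide, 8 mm thick, 97 mm tall above the bolt, with a 60 mm wide cradle on top (top 122 mm above the axis). Origin on the bolt axis, z along the bar to the cradle. Top-heavy (all that turns: 0.28 to 0.56 kg): it falls over to one side when let go
- bolt (a joint): Turn of bolt, head and prop about the bracket's x axis, rad: 0 = prop straight up; positive = prop leans towards the bracket's -y (to the right as seen from the robot), negative = to +y. Stops at -0.5 and +0.5; it turns freely between them (light damping only) and at the start has fallen against one of them (shapes: bolt_c1 is the head, bolt_c2 to bolt_c5 the prop).
- cup: Glass cup, 72 mm wide, 90 mm tall, standing; origin under its base. Bystander.
- lid: Red plastic lid, 90 mm wide, 28 mm tall with its knob, lying flat; origin under its centre. Bystander.
- pusher: Wooden pusher standing on its 64 mm wide foot, 155 mm tall; origin under its foot. Bystander.
- tongs: Steel tongs lying flat, 240 mm long, about 50 mm wide, 12 mm high; origin near the middle, underneath. Bystander.
Not all that is in view belongs to the job. Of the things shaped like the bracket, the grey one is meant.

How it is judged:
At the end, for the whole second after the job is handed in: The prop stands upright within 0.12 rad and still (below 0.1 rad/s), the fingers grip the bolt head with more than 5 N, and nothing touches the prop (value of joint bolt between -0.12 and 0.12 rad and velocity of joint bolt between -0.1 and 0.1 rad/s and contact force between the fingers and bolt_c1 above 5 N and contact force between anything else and bolt_c2 below 0.5 N and contact force between anything else and bolt_c3 below 0.5 N and contact force between anything else and bolt_c4 below 0.5 N and contact force between anything else and bolt_c5 below 0.5 N); the arm keeps its last pose, push and grip.
It fails at once if the robot touched the prop itself (contact force between any of the fingers, the arm and bolt_c2 above 1.5 N or contact force between any of the fingers, the arm and bolt_c3 above 1.5 N or contact force between any of the fingers, the arm and bolt_c4 above 1.5 N or contact force between any of the fingers, the arm and bolt_c5 above 1.5 N).
It fails at once if a bystander was moved by more than 30 mm (distance of any of cup, lid, pusher, tongs from where it was at the start of the episode above 0.03 m).
It also fails if it takes over 35 s, if anything falls off the work surface, if the arm or the gripper's body presses on something with over 40 N, if the wrist force passes 120 N, or if a joint passes its speed limit or range.

## Working session

There is one attempt and no reset: what is moved stays moved. The work goes in short steps, Python scripts to look and compute and a tool call to move; the robot and the scene stay as the last step left them, time stands still between calls to the robot, and variables do not carry over. Pictures are saved under pics/ and viewed, about 8 in all and at most 12, crops included, and the job is handed in when it is done.

Besides the shell and the picture viewer there is one more tool, called after "Call:" as name(argument=value, ...) on one line, values as JSON. carry_out: Moves the arm, as the interface text tells. Shifts and turns lie within -1 to 1; 1 stands for 0.5 m of shift or pi/2 rad of turn. Its arguments: {"type":"object","properties":{"steps":{"type":"array","items":{"type":"number"}},"force":{"type":"number"}},"required":["steps"]}

```bash
mkdir -p pics; cat > h.py <<'E'
import numpy as np, cv2
from scipy.spatial.transform import Rotation as R
from station import arm, vision
def pts(c):
    z=c["z_map"];K=np.array(c["K"]);v,u=np.mgrid[:z.shape[0],:z.shape[1]]
    p=np.stack([(u-K[0,2])/K[0,0]*z,-(v-K[1,2])/K[1,1]*z,-z],-1)
    return p@rot(c).T+np.array(c["xyz"])
def rot(c):
    a=np.array(c["attitude"]); return a if a.shape==(3,3) else R.from_quat(a).as_matrix()
E
python3 - <<'E'
from h import *
for n in("top","scene"):
    c=vision.camera(n); cv2.imwrite(f"pics/{n}0.png",c["img"][:,:,::-1]); print(n,c["K"],c["xyz"],c["attitude"],[k for k in c]); np.savez(f"{n}0.npz",P=pts(c),img=c["img"],z=c["z_map"])
print(arm.get_obs(), arm.hold_point_z)
E
```

```text
top [[447.70291058   0.         282.69291455]
 [  0.         447.70291058 207.01723973]
 [  0.           0.           1.        ]] [0.39502362 0.03420746 1.22912704] [-0.02550405  0.01131764  0.71420759 -0.69937756] ['img', 'z_map', 'K', 'xyz', 'attitude']
scene [[529.65474159   0.         281.61838833]
 [  0.         529.65474159 211.72418403]
 [  0.           0.           1.        ]] [1.17102258 1.22051572 1.23427887] [0.11246086 0.40654784 0.87752786 0.22807074] ['img', 'z_map', 'K', 'xyz', 'attitude']
{'time': 0.1, 'qpos': array([-1.45518008e+00,  2.17713224e-01,  1.61478428e+00,  3.35115368e-05,
        1.31131267e+00, -1.12234356e-01]), 'joint_vel': array([-5.00360138e-05, -9.04795343e-04, -2.47317346e-03,  6.11215732e-04,
       -1.12381499e-03,  4.12223772e-04]), 'tau': array([-9.27522851e-04, -3.98074508e+01, -3.04970670e+01, -1.12917919e-04,
        4.18284646e-03,  6.35068744e-06]), 'position': array([ 0.14109434, -0.60802809,  0.195972  ]), 'ee_rot': array([ 9.93517409e-01,  1.13674661e-01,  1.43151770e-05, -1.10878712e-03]), 'contact_force': array([-0.71325109,  0.10148759, -0.41898285]), 'wrist_torque': array([ 0.01126907,  0.03933289, -0.03183956]), 'grip_width': 0.9966376536290964} 0.0187
```

View pics/top0.png

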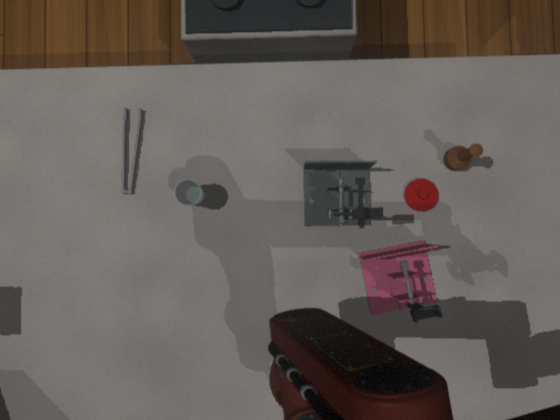

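View pics/scene0.png

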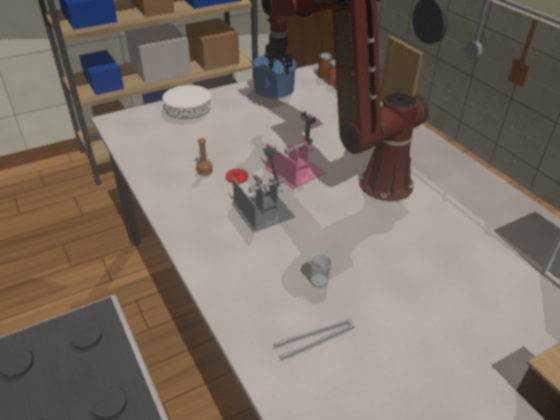

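The top view shows the grey bracket at about (338,193). Its prop leans right, with the cradle near (402,218), so the bolt is at about +0.5. The pink bracket at (400,275) is a decoy. The lid is at (422,195), the pusher at (458,157), the cup at (190,192) and the tongs at (132,150).

```bash
python3 - <<'E'
from h import *
d=np.load("top0.npz");P=d["P"];img=d["img"].astype(int)
np.set_printoptions(precision=4,suppress=True)
print("table",P[210,150],P[250,250])
v,u=np.mgrid[:420,:560]
roi=(u>280)&(u<420)&(v>150)&(v<235)&(d["z"]>0)
Z=P[...,2]
for lo,hi in((.003,.012),(.04,.09),(.09,.108),(.108,.122),(.122,.14)):
    m=roi&(Z>lo)&(Z<hi); q=P[m]; print(lo,hi,m.sum(),q.min(0),q.max(0),u[m].min(),u[m].max(),v[m].min(),v[m].max())
# upstand top edge
m=roi&(v<172)&(Z>.10)&(Z<.122); q=P[m]; print("upstand",len(q),q.mean(0)); (r)=cv2.fitLine(q[:,:2].astype(np.float32),cv2.DIST_HUBER,0,.01,.01).ravel(); print(r,np.arctan2(-r[0],r[1]) )
m=roi&(Z>.004)&(Z<.012)&(abs(img[...,0]-img[...,2])<40); rc=cv2.minAreaRect(P[m][:,:2].astype(np.float32)); print(rc)
im=cv2.resize(d["img"][140:245,280:440,::-1],None,fx=5,fy=5,interpolation=cv2.INTER_CUBIC);im=cv2.convertScaleAbs(im,alpha=1.6)
cv2.imwrite("pics/crop1.png",im)
E
```

```text
table [ 0.4591  0.4262 -0.0026] [ 0.3433  0.1504 -0.0022]
0.003 0.012 3612 [ 0.3778 -0.3179  0.003 ] [0.6139 0.0642 0.012 ] 281 419 151 234
0.04 0.09 245 [ 0.4231 -0.1789  0.0405] [ 0.5642 -0.0004  0.09  ] 304 373 164 218
0.09 0.108 139 [ 0.4229 -0.1786  0.0901] [ 0.5624 -0.0024  0.108 ] 305 375 163 218
0.108 0.122 540 [ 0.4055 -0.1797  0.108 ] [ 0.5664 -0.002   0.1218] 305 376 161 225
0.122 0.14 49 [ 0.4103 -0.0993  0.1221] [ 0.5418 -0.0796  0.1397] 337 345 170 223
upstand 209 [ 0.5613 -0.0939  0.1135]
[ 0.0003 -1.      0.5618 -0.0741] -3.141312
((0.4953765273094177, -0.12659408152103424), (0.37770575284957886, 0.22815656661987305), 88.66346740722656)
```

View pics/crop1.png

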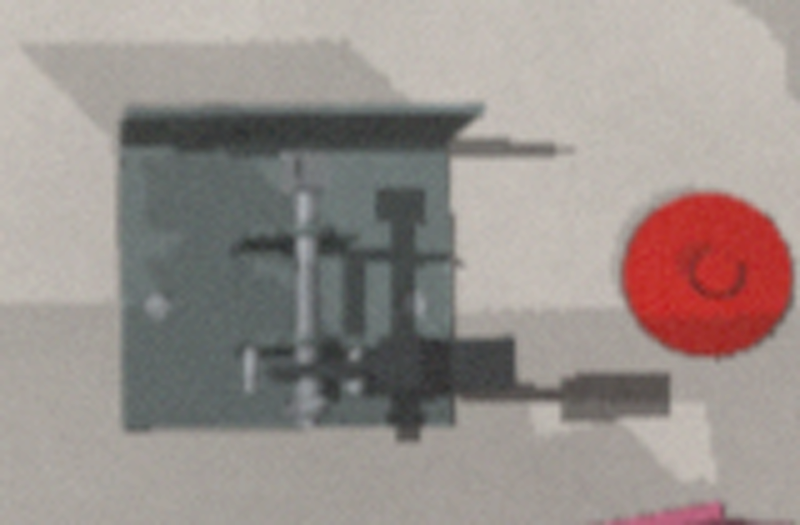

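The crop shows the bolt running straight up the picture at crop x ≈ 305. The head is at about crop (298,170), just in front of the upstand, and yaw is near 0. Next I'll fit the bolt line and compute the poses.

```bash
cat >> h.py <<'E'
def head_pose(H,yaw,a,back,hold):
    """tool pose gripping the head tilted by a; back = retreat along the tool axis"""
    B=R.from_euler('z',yaw)*R.from_euler('x',a)
    T=B*R.from_euler('x',np.pi)
    z=T.as_matrix()[:,2]
    return np.array(H)+z*(hold-back),T
def delta(pt,T):
    o=arm.get_obs();C=R.from_quat(o["ee_rot"])
    s=C.inv().apply(pt-o["position"])/.5; r=(C.inv()*T).as_rotvec()/(np.pi/2)
    print("t",round(o["time"],2),"pos",o["position"].round(4),"->",np.round(pt,4),"shift",s.round(4),"turn",r.round(4),"F",o["contact_force"].round(1),"w",round(o["grip_width"],3))
E
python3 - <<'E'
from h import *
np.set_printoptions(precision=4,suppress=True)
d=np.load("top0.npz");P=d["P"];img=d["img"].astype(int);Z=P[...,2]
for v in range(168,226,3):
    m=(Z[v,325:356]>.1); q=P[v,325:356][m]; print(v,np.where(m)[0]+325,q.mean(0) if len(q) else '')
for y in (305,320,370): pass
m=(Z[:174,300:380]>.109)&(Z[:174,300:380]<.12);q=P[:174,300:380][m]
l=q[q[:,1]>-.06];rr=q[q[:,1]<-.13];print("upst L/R",np.median(l,0),np.median(rr,0),q[:,1].min(),q[:,1].max())
s=np.load("scene0.npz");P=s["P"];Z=P[...,2]
m=(P[...,0]>.50)&(P[...,0]<.556)&(abs(P[...,1]+.09)<.02)&(Z>.09)&(Z<.13);q=P[m];print("scene head",m.sum(),np.c_[q.min(0),np.median(q,0),q.max(0)])
pt,T=head_pose([.531,-.091,.11],0,.5,.15,.0187);delta(pt,T)
E
```

```text
168 [] 
171 [336 337 338 339 340 341 342 343 344 345] [ 0.5401 -0.09    0.1163]
174 [336 337 338 339 340 341 342 343 344 345] [ 0.5324 -0.0897  0.1176]
177 [336 337 338 339 340 341 342 343 344 345] [ 0.5251 -0.0896  0.1163]
180 [338 339 340 341 342] [ 0.5176 -0.0882  0.1158]
183 [339 340 341 342] [ 0.51   -0.0892  0.1165]
186 [329 330 331 332 333 334 335 336 337 338 339 340 341 342 343 344 345 346
 347 348 349 350 351] [ 0.5026 -0.0878  0.116 ]
189 [339 340 341 342] [ 0.4952 -0.089   0.1149]
192 [339 340 341 342 343] [ 0.4878 -0.0902  0.1134]
195 [339 340 341 342 343] [ 0.4801 -0.0897  0.1153]
198 [339 340 341 342 343] [ 0.4725 -0.0893  0.1173]
201 [339 340 341 342 343 347] [ 0.4535 -0.0687  0.3011]
204 [339 340 341 342 343] [ 0.4577 -0.0891  0.1159]
207 [339 340 341 342 343] [ 0.4502 -0.0889  0.1156]
210 [339 340 341 342 343 347 355] [ 0.4352 -0.074   0.2895]
213 [334 335 336 337 338 339 340 341 342 343 344 345 346 347 348 349 350 351
 352 353 354 355] [ 0.4323 -0.0887  0.1942]
216 [334 335 336 337 338 339 340 341 342 343 355] [ 0.4279 -0.0852  0.1183]
219 [339 340 341 342 343] [ 0.4205 -0.0882  0.1145]
222 [337 338 339 340 341 342 343 344 345] [ 0.413  -0.0877  0.1175]
225 [339 340 341 342 343] [ 0.4056 -0.0878  0.1146]
upst L/R [ 0.5629 -0.0308  0.115 ] [ 0.562  -0.1524  0.1153] -0.1797018480242977 -0.0019551300077186515
scene head 94 [[ 0.5007  0.5181  0.5485]
 [-0.1078 -0.0861 -0.0702]
 [ 0.0916  0.1124  0.1271]]
t 0.1 pos [ 0.1411 -0.608   0.196 ] -> [ 0.531  -0.1539  0.2252] shift [ 0.9648 -0.7087 -0.0567] turn [0.3155 0.0362 0.142 ] F [-0.7  0.1 -0.4] w 0.997
```

Call:
carry_out(steps=[0, 0, 0, -0.1, 0, 0, 0, 0, 0, 0, -0.1, 0, 0, 0, 0, 0, 0, -0.1, 0, 0, 0, 0, 0, 0, -0.1, 0, 0, 0, 0, 0.09, -0.07, 0, 0, 0, 0, 0, 0.09, -0.07, 0, 0, 0, 0, 0, 0.09, -0.07, 0, 0, 0, 0, 0, 0.09, -0.07, 0, 0, 0, 0, 0, 0.09, -0.07, 0, 0, 0, 0, 0, 0.09, -0.07, 0, 0, 0, 0, 0, 0.09, -0.07, 0, 0, 0, 0, 0, 0.09, -0.07, 0, 0, 0, 0], force=100)

```text
time: 1.6
position: [0.4343, -0.2448, 0.3973]
ee_rot: [0.994, 0.109, 0.0, -0.008]
contact_force: [0.7, -1.1, 0.7]
grip_width: 1.003
```

```bash
python3 -c "
from h import *
delta(*head_pose([.532,-.090,.11],-.01,.5,.15,.0187));print(arm.get_obs()['qpos'])"
```

```text
t 1.6 pos [ 0.4343 -0.2448  0.3973] -> [ 0.5314 -0.1529  0.2252] shift [ 0.2287 -0.1316  0.3467] turn [0.3065 0.0362 0.1424] F [ 0.7 -1.1  0.7] w 1.003
[-0.66232355 -0.14186448  1.61819898  0.01194877  1.6764233   0.69102123]
```

Call:
carry_out(steps=[0, 0.05, -0.03, 0, 0.077, 0.009, 0.036, 0, 0.05, -0.03, 0, 0.077, 0.009, 0.036, 0, 0.05, -0.03, 0, 0.077, 0.009, 0.036, 0, 0.05, -0.03, 0, 0.077, 0.009, 0.036, 0, 0, 0, 0, 0, 0, 0])

```text
time: 2.22
position: [0.529, -0.1651, 0.4086]
ee_rot: [0.966, -0.004, -0.002, -0.257]
contact_force: [-0.7, -0.8, -0.9]
grip_width: 0.998
```

```bash
python3 -c "
from h import *
delta(*head_pose([.532,-.090,.11],-.01,.5,.15,.0187));print(arm.get_obs()['qpos'])
for n in ('top','scene'):
    c=vision.camera(n); cv2.imwrite('pics/%s1.png'%n,c['img'][:,:,::-1])"
```

```text
t 2.23 pos [ 0.529  -0.1651  0.4086] -> [ 0.5314 -0.1529  0.2252] shift [0.007  0.1608 0.3304] turn [-0.0123  0.0045 -0.0007] F [-0.7 -0.8 -0.9] w 0.998
[-0.67347687  0.13770881  1.39852864  0.42388144  1.91882905  0.98940427]
```

View pics/scene1.png

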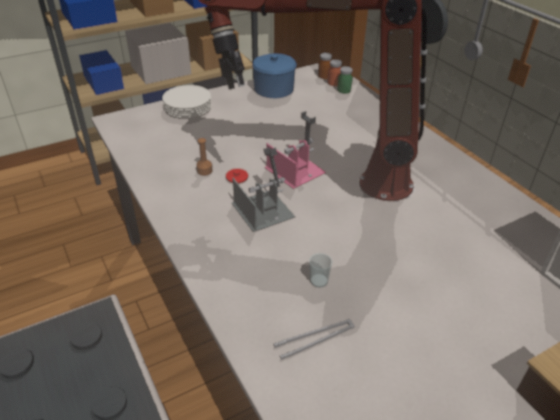

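The scene view shows the tilted open gripper at (235,75), well above the grey bracket at (260,200). The forearm is high and everything is undisturbed. Moving down to the stand-off.

Call:
carry_out(steps=[0, 0, 0.04, 0.08, 0, 0, 0, 0, 0, 0.04, 0.08, 0, 0, 0, 0, 0, 0.04, 0.08, 0, 0, 0, 0, 0.007, 0.04, 0.08, -0.012, 0.004, 0, 0, 0, 0, 0, 0, 0, 0])

```text
time: 2.95
position: [0.5295, -0.1568, 0.233]
ee_rot: [0.971, -0.001, 0.005, -0.239]
contact_force: [-0.2, -0.0, 0.3]
grip_width: 1.003
```

```bash
python3 -c "
from h import *
delta(*head_pose([.532,-.090,.11],-.01,.5,.05,.0187))
delta(*head_pose([.532,-.090,.11],-.01,.5,.0,.0187))
d0=np.load('top0.npz')
a=[]
for n in ('top','scene'):
    c=vision.camera(n); im=c['img'][:,:,::-1]
    cr=im[110:250,270:450] if n=='top' else im[90:230,180:360]
    a.append(cv2.resize(cr,None,fx=2.2*2,fy=2.2*2,interpolation=cv2.INTER_CUBIC)[:, :])
o=np.hstack([cv2.resize(x,(400,311)) for x in a]); cv2.imwrite('pics/both2.png',cv2.convertScaleAbs(o,alpha=1.4))"
```

```text
t 2.95 pos [ 0.5295 -0.1568  0.233 ] -> [ 0.5318 -0.105   0.1375] shift [ 0.0023 -0.0032  0.2174] turn [ 0.0114 -0.004   0.0066] F [-0.2 -0.   0.3] w 1.003
t 2.95 pos [ 0.5295 -0.1568  0.233 ] -> [ 0.5321 -0.081   0.0936] shift [ 0.0017 -0.005   0.3174] turn [ 0.0114 -0.004   0.0066] F [-0.2 -0.   0.3] w 1.003
```

View pics/both2.png

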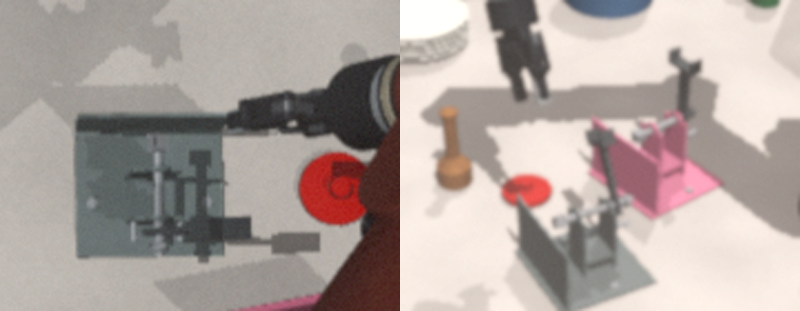

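The left panel (top view) shows the gripper leaning right, pointed at the gap. The right panel (scene view) shows its fingers above the grey bracket, clear of the leaning prop. Descending along the tool axis.

Call:
carry_out(steps=[0, 0.002, -0.003, 0.07, 0.011, -0.004, 0.007, 0, 0, 0, 0.07, 0, 0, 0, 0, 0, 0, 0.06, 0, 0, 0, 0, 0, 0, 0.04, 0, 0, 0, 0, 0, 0, 0, 0, 0, 0])

```text
time: 3.68
position: [0.5454, -0.1076, 0.1462]
ee_rot: [0.971, -0.001, 0.018, -0.237]
contact_force: [-0.5, 0.3, -0.0]
grip_width: 1.002
```

```bash
python3 -c "
from h import *
delta(*head_pose([.532,-.090,.11],-.01,.5,.0,.0187))
P=[]
c=vision.camera('scene');im=c['img'][:,:,::-1];cv2.imwrite('pics/s3.png',cv2.resize(im[110:240,200:360],None,fx=4.5,fy=4.5,interpolation=cv2.INTER_CUBIC))"
```

```text
t 3.67 pos [ 0.5454 -0.1076  0.1462] -> [ 0.5321 -0.081   0.0936] shift [-0.0308  0.0012  0.1169] turn [ 0.0134 -0.0191  0.0093] F [-0.5  0.3 -0. ] w 1.002
```

View pics/s3.png

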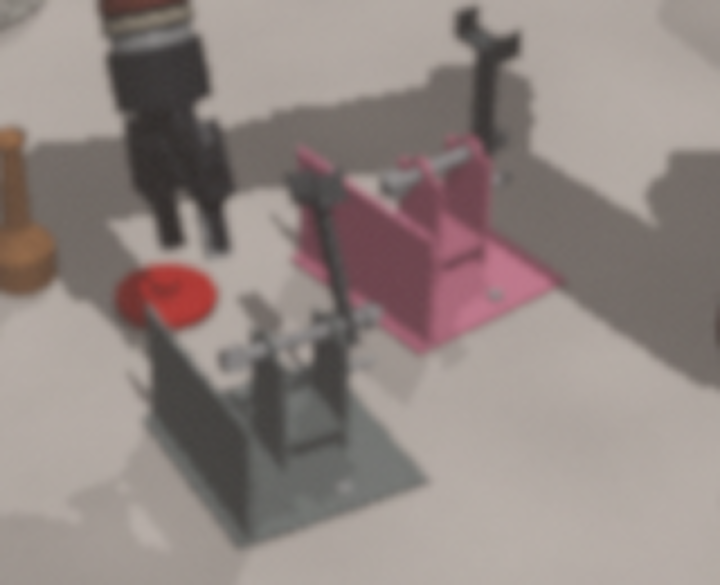

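The tool has drifted +15 mm in x. The picture shows the finger tips at about (195,245) and the head at (235,358). I'll correct slowly and check the projections.

Call:
carry_out(steps=[0, -0.03, 0, 0, 0.013, -0.02, 0.009, 0, 0, 0, 0, 0, 0, 0])

```text
time: 3.98
position: [0.5322, -0.1102, 0.1496]
ee_rot: [0.969, -0.004, 0.003, -0.246]
contact_force: [0.2, 0.3, -0.6]
grip_width: 1.003
```

```bash
python3 -c "
from h import *
delta(*head_pose([.532,-.090,.11],-.01,.5,.0,.0187))
c=vision.camera('scene');K=c['K'];M=rot(c)
for p in ([.5454,-.1076,.1462],[.532,-.09,.11],[.5425,-.09,.11],[.562,-.002,.115],[.562,-.18,.115]):
    q=M.T@(np.array(p)-c['xyz']);u=K[0,2]+K[0,0]*q[0]/-q[2];v=K[1,2]+K[1,1]*q[1]/q[2];print(p,((u-200)*4.5).round(),((v-110)*4.5).round())
"
```

```text
t 3.98 pos [ 0.5322 -0.1102  0.1496] -> [ 0.5321 -0.081   0.0936] shift [-0.0011  0.002   0.1263] turn [ 0.0022 -0.0017  0.0011] F [ 0.2  0.3 -0.6] w 1.003
[0.5454, -0.1076, 0.1462] 208.0 311.0
[0.532, -0.09, 0.11] 236.0 356.0
[0.5425, -0.09, 0.11] 223.0 360.0
[0.562, -0.002, 0.115] 253.0 426.0
[0.562, -0.18, 0.115] 150.0 301.0
```

```bash
python3 -c "
from h import *
np.set_printoptions(precision=4,suppress=True)
o=arm.get_obs();C=R.from_quat(o['ee_rot'])
for n in ('scene','top'):
    c=vision.camera(n);P=pts(c);m=c['z_map']>0
    q=C.inv().apply(P[m]-o['position'])
    k=(abs(q[:,0])<.03)&(abs(q[:,1])<.08)&(q[:,2]>-.25)&(q[:,2]<.04)&(P[m][:,2]>.125)
    q=q[k];print(n,len(q),'max z',np.sort(q[:,2])[-8:])
    for lo in np.arange(-.15,.03,.01):
        s=q[(q[:,2]>=lo)&(q[:,2]<lo+.01)]
        if len(s):print(round(lo,2),len(s),s.min(0)[:2],s.max(0)[:2])
c=vision.camera('scene');im=c['img'][:,:,::-1];cv2.imwrite('pics/s4.png',cv2.resize(im[110:240,200:360],None,fx=4.5,fy=4.5,interpolation=cv2.INTER_CUBIC))
print(arm.get_obs()['position'],arm.get_obs()['joint_vel'])
"
```

```text
scene 1028 max z [-0.0493 -0.0491 -0.049  -0.0486 -0.0483 -0.0482 -0.0479  0.0336]
-0.15 65 [-0.0106 -0.074 ] [0.0234 0.0717]
-0.14 62 [-0.0105 -0.0791] [0.0238 0.0684]
-0.13 64 [-0.0154 -0.0766] [0.0216 0.0682]
-0.12 63 [-0.0132 -0.0748] [0.02   0.0708]
-0.11 54 [-0.0086 -0.0784] [0.018 0.07 ]
-0.1 51 [-0.0099 -0.0761] [0.0159 0.0731]
-0.09 36 [-0.0078 -0.0599] [0.0134 0.0546]
-0.08 40 [-0.0125 -0.0592] [0.0134 0.054 ]
-0.07 40 [-0.009  -0.0638] [0.0127 0.0544]
-0.06 36 [-0.0105 -0.0572] [0.0133 0.0502]
-0.05 10 [-0.0089 -0.0497] [0.0102 0.0561]
top 1465 max z [-0.0517 -0.0517 -0.0492 -0.0484 -0.0481  0.0317  0.0323  0.0334]
-0.15 126 [-0.0217 -0.0727] [ 0.0163 -0.0142]
-0.14 91 [-0.0217 -0.0731] [ 0.0172 -0.0164]
-0.13 80 [-0.0186 -0.0754] [ 0.0143 -0.0251]
-0.12 50 [-0.0194 -0.0743] [ 0.0085 -0.0259]
-0.11 73 [-0.0188 -0.0764] [ 0.0097 -0.0329]
-0.1 20 [-0.0157 -0.0757] [ 0.0063 -0.0471]
-0.08 11 [-0.0133 -0.0579] [0.0046 0.0454]
-0.07 25 [-0.013  -0.0591] [0.0086 0.0422]
-0.06 19 [-0.0131 -0.0584] [0.0072 0.0419]
-0.05 3 [-0.0126 -0.0504] [-0.0084  0.0414]
[ 0.5325 -0.1096  0.1493] [ 0.0046  0.0032  0.0069 -0.0016  0.0004 -0.002 ]
```

View pics/s4.png

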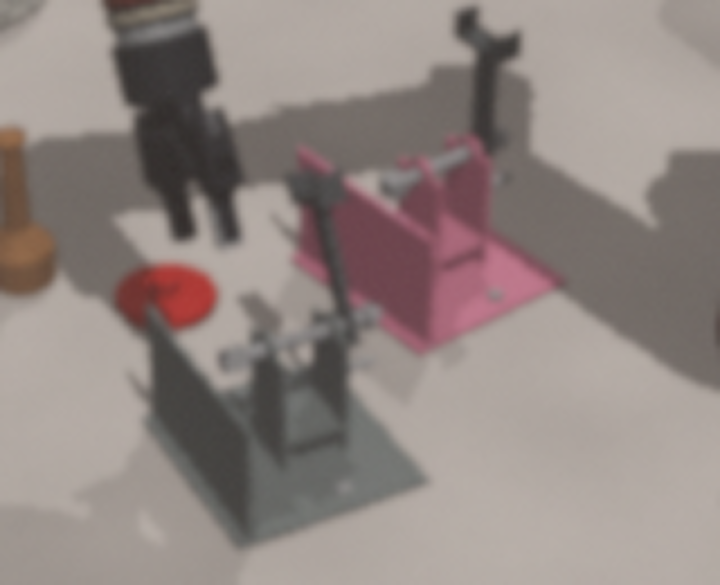

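Both cameras put the open finger tips at tool z ≈ -48 mm, where the interface text implies -13 mm. I'll check this against the starting images before trusting it.

```bash
python3 -c "
from h import *
np.set_printoptions(precision=4,suppress=True)
C=R.from_quat([.9935,.1137,0,-.0011]);p=np.array([.1411,-.608,.196])
for n in('scene','top'):
    d=np.load(n+'0.npz');m=d['z']>0;q=C.inv().apply(d['P'][m]-p)
    q=q[(abs(q[:,0])<.04)&(abs(q[:,1])<.08)&(q[:,2]>-.25)&(q[:,2]<.1)];print(n,len(q),np.sort(q[:,2])[-6:])
    for lo in np.arange(-.13,.03,.01):
        s=q[(q[:,2]>=lo)&(q[:,2]<lo+.01)]
        if len(s):print(round(lo,2),len(s),s.min(0)[:2],s.max(0)[:2])
"
```

```text
scene 832 [-0.0524 -0.0518 -0.0509 -0.0493 -0.0478 -0.043 ]
-0.13 53 [-0.0118 -0.0777] [0.0273 0.0675]
-0.12 66 [-0.0185 -0.0783] [0.0241 0.0698]
-0.11 49 [-0.0192 -0.0762] [0.0203 0.0749]
-0.1 31 [-0.0167 -0.0789] [0.0185 0.0747]
-0.09 18 [-0.0136 -0.0631] [0.0156 0.0561]
-0.08 29 [-0.011  -0.0624] [0.019  0.0604]
-0.07 29 [-0.0131 -0.0611] [0.0165 0.0583]
-0.06 22 [-0.0144 -0.0569] [0.0149 0.0514]
-0.05 3 [-0.0081 -0.0466] [0.0042 0.0447]
top 0 []
```

The starting pose gives the same offset, so the true tool end is about 35 mm short of the reported TCP along the tool axis. I'll use an effective hold distance of about 0.0557 and descend in small, corrected steps.

Call:
carry_out(steps=[0, -0.001, 0.001, 0.03, 0.002, -0.002, 0.001, 0, 0, 0, 0.03, 0, 0, 0, 0, 0, 0, 0.03, 0, 0, 0, 0, 0, 0, 0, 0, 0, 0])

```text
time: 4.68
position: [0.5309, -0.0858, 0.1053]
ee_rot: [0.969, -0.005, -0.0, -0.248]
contact_force: [0.1, 0.1, -1.0]
grip_width: 1.001
```

```bash
python3 -c "
from h import *
delta(*head_pose([.531,-.090,.11],-.01,.5,.0,.0557))"
```

```text
t 4.67 pos [ 0.5309 -0.0858  0.1053] -> [ 0.5313 -0.0633  0.0611] shift [0.0006 0.003  0.0991] turn [-0.0011  0.0021 -0.0001] F [ 0.1  0.1 -1. ] w 1.001
```

Call:
carry_out(steps=[0, 0, 0.003, 0.025, -0.001, 0.002, 0, 0, 0, 0, 0.025, 0, 0, 0, 0, 0, 0, 0.025, 0, 0, 0, 0, 0, 0, 0.02, 0, 0, 0, 0, 0, 0, 0, 0, 0, 0])

```text
time: 5.3
position: [0.5311, -0.0627, 0.0597]
ee_rot: [0.969, -0.005, 0.001, -0.247]
contact_force: [0.9, 1.2, 0.0]
grip_width: 0.999
```

```bash
python3 -c "
from h import *
delta(*head_pose([.531,-.090,.11],-.01,.5,.0,.0557))
np.set_printoptions(precision=4,suppress=True)
o=arm.get_obs();C=R.from_quat(o['ee_rot'])
c=vision.camera('scene');P=pts(c);q=C.inv().apply(P.reshape(-1,3)-o['position'])
for lo in np.arange(-.12,-.03,.01):
    s=q[(abs(q[:,0])<.025)&(abs(q[:,1])<.08)&(q[:,2]>=lo)&(q[:,2]<lo+.01)]
    if len(s):print(round(lo,2),len(s),s.min(0)[:2],s.max(0)[:2])
im=c['img'][:,:,::-1];cv2.imwrite('pics/s5.png',cv2.resize(im[110:240,200:360],None,fx=4.5,fy=4.5,interpolation=cv2.INTER_CUBIC))"
```

```text
t 5.3 pos [ 0.5311 -0.0627  0.0597] -> [ 0.5313 -0.0633  0.0611] shift [ 0.0003 -0.0003 -0.0031] turn [-0.      0.0002 -0.    ] F [0.9 1.2 0. ] w 0.999
-0.12 57 [-0.011  -0.0771] [0.0212 0.0762]
-0.11 58 [-0.0116 -0.0785] [0.0198 0.0711]
-0.1 47 [-0.0128 -0.0767] [0.0168 0.0769]
-0.09 33 [-0.0099 -0.0593] [0.0151 0.0584]
-0.08 35 [-0.0106 -0.0561] [0.0137 0.0497]
-0.07 59 [-0.0248 -0.0629] [0.0166 0.0544]
-0.06 38 [-0.0107 -0.055 ] [0.016  0.0484]
-0.05 11 [-0.0245 -0.0472] [0.0136 0.0058]
-0.04 6 [-0.0249 -0.018 ] [-0.0208 -0.0012]
```

View pics/s5.png

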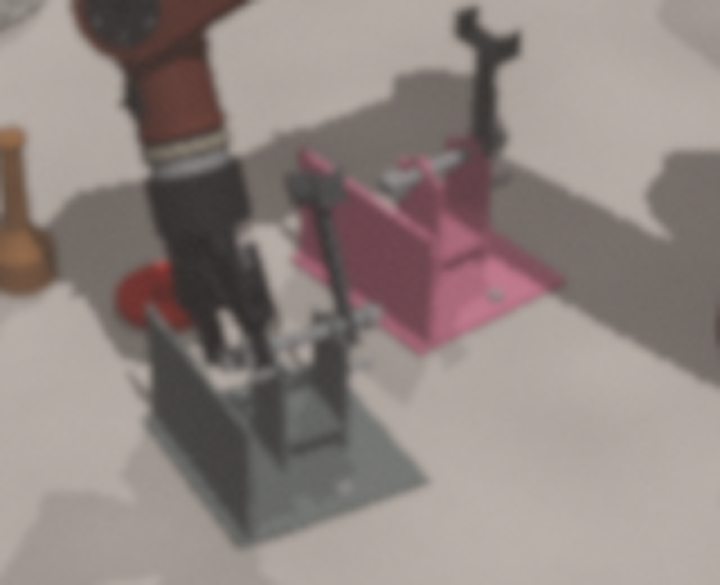

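The picture shows the tilted fingers straddling the head at about (235,355), inside the gap and clear of the prop. Closing gently first.

Call:
carry_out(steps=[1, 0, 0, 0, 0, 0, 0, 1, 0, 0, 0, 0, 0, 0, 1, 0, 0, 0, 0, 0, 0, 1, 0, 0, 0, 0, 0, 0, 1, 0, 0, 0, 0, 0, 0, 1, 0, 0, 0, 0, 0, 0, 1, 0, 0, 0, 0, 0, 0, 1, 0, 0, 0, 0, 0, 0], force=30)

```text
time: 6.35
position: [0.5329, -0.0644, 0.0615]
ee_rot: [0.969, -0.005, 0.003, -0.246]
contact_force: [-0.4, -1.0, -0.0]
grip_width: 0.206
```

```bash
python3 -c "
from h import *
delta(*head_pose([.531,-.090,.11],-.01,.5,.0,.0557))"
```

```text
t 6.35 pos [ 0.5329 -0.0644  0.0615] -> [ 0.5313 -0.0633  0.0611] shift [-0.0033 -0.0016  0.0018] turn [ 0.0014 -0.0024  0.0003] F [-0.4 -1.  -0. ] w 0.206
```

Width is 0.206 × 85 ≈ 17.5 mm, so the 18 mm flats are gripped, with almost no side force. Firming up the grip, then turning about the bolt axis.

Call:
carry_out(steps=[1, 0, 0, 0, 0, 0, 0, 1, 0, 0, 0, 0, 0, 0, 1, 0, 0.007, 0, -0.04, 0, 0, 1, 0, 0.007, 0, -0.04, 0, 0, 1, 0, 0.007, 0, -0.04, 0, 0, 1, 0, 0, 0, 0, 0, 0], force=100)

```text
time: 7.1
position: [0.5328, -0.0742, 0.0575]
ee_rot: [0.988, -0.005, 0.003, -0.152]
contact_force: [0.1, -2.5, -0.8]
grip_width: 0.19
```

```bash
python3 -c "
from h import *
o=arm.get_obs();print((R.from_quat(o['ee_rot'])*R.from_euler('x',np.pi)).as_euler('zyx'))
delta(*head_pose([.531,-.090,.11],-.01,.3,.0,.0557))
delta(*head_pose([.531,-.090,.11],-.01,.0,.0,.0557))"
```

```text
[-0.00922962 -0.00668622  0.30510962]
t 7.1 pos [ 0.5328 -0.0742  0.0575] -> [ 0.5312 -0.0735  0.0568] shift [-0.0033 -0.0008  0.0018] turn [-0.0033 -0.0023  0.0002] F [ 0.1 -2.5 -0.8] w 0.19
t 7.1 pos [ 0.5328 -0.0742  0.0575] -> [ 0.531  -0.09    0.0543] shift [-0.0033  0.0321 -0.0033] turn [-0.1943 -0.0024 -0.0002] F [ 0.1 -2.5 -0.8] w 0.19
```

Call:
carry_out(steps=[1, 0, 0.0065, 0, -0.039, 0, 0, 1, 0, 0.0065, 0, -0.039, 0, 0, 1, 0, 0.0065, 0, -0.039, 0, 0, 1, 0, 0.0065, 0, -0.039, 0, 0, 1, 0, 0.0065, 0, -0.039, 0, 0, 1, 0, 0, 0, 0, 0, 0, 1, 0, 0, 0, 0, 0, 0])

```text
time: 7.98
position: [0.5325, -0.0907, 0.055]
ee_rot: [1.0, -0.006, 0.0, -0.0]
contact_force: [-0.3, -0.6, 1.3]
grip_width: 0.194
```

```bash
python3 -c "
from h import *
np.set_printoptions(precision=4,suppress=True)
o=arm.get_obs();print((R.from_quat(o['ee_rot'])*R.from_euler('x',np.pi)).as_euler('zyx'),o['wrist_torque'],o['joint_vel'])
delta(*head_pose([.531,-.090,.11],-.01,.0,.0,.0557))
for n in('scene','top'):
    c=vision.camera(n);P=pts(c)
    m=(abs(P[...,0]-.43)<.025)&(P[...,2]>.135)&(P[...,2]<.25)&(abs(P[...,1]+.09)<.09);q=P[m]
    for lo in np.arange(.13,.25,.02):
        s=q[(q[:,2]>=lo)&(q[:,2]<lo+.02)]
        if len(s):print(n,round(lo,2),len(s),s[:,1].min(),s[:,1].mean(),s[:,1].max())
    im=c['img'][:,:,::-1]
    if n=='scene':cv2.imwrite('pics/s6.png',cv2.resize(im[90:240,190:360],None,fx=4,fy=4,interpolation=cv2.INTER_CUBIC))"
```

```text
[-0.0122 -0.0009  0.0007] [-0.0338  0.0083  0.1053] [-0.0019  0.0019 -0.0026  0.0044  0.0026 -0.0065]
t 7.97 pos [ 0.5325 -0.0907  0.055 ] -> [ 0.531  -0.09    0.0543] shift [-0.003  -0.0014  0.0014] turn [-0.0004 -0.0006 -0.0014] F [-0.3 -0.6  1.3] w 0.194
scene 0.13 16 -0.09932587354487987 -0.08661701916029177 -0.07610057384231816
scene 0.15 24 -0.099384466939624 -0.0828884102655174 -0.07222071112178163
scene 0.17 26 -0.09999653463697311 -0.08545299756822373 -0.07460460201832775
scene 0.19 18 -0.12078130245328089 -0.09226380830784506 -0.061600866166988455
scene 0.21 109 -0.12287369657234182 -0.0898241420445038 -0.052754394467767085
scene 0.23 13 -0.11779753662523595 -0.08158652429269514 -0.058269254807552295
```

View pics/s6.png

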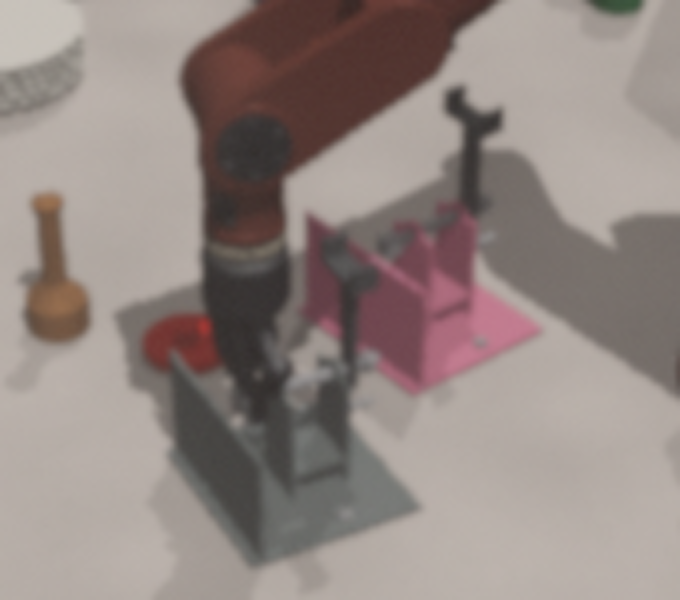

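The prop at (350,320) stands straight: its bar centre stays at y ≈ -0.087 at every height, with the cradle centred at -0.088. The fingers hold the head, and nothing touches the prop. Handing in.

```bash
python3 -c "
from h import *
print(arm.close_job())"
```

```text
the job is handed in; nothing more can be done
None
```

The prop on the grey bracket now stands upright, and I handed the job in at about 8 s with the gripper still holding the bolt head. The hand-in reports no verdict, so success isn't confirmed.

**What I did:** The prop had fallen to the right, at about +0.5 rad. I came into the gap with the tool tilted to match, closed gently on the two flats, then raised the grip to 100 N. I turned the tool about the bolt axis in small steps until it was vertical.

**Last checks:**
- **Tool tilt:** 0.0007 rad, with the arm practically still.
- **Grip:** the opening reads 0.194, about 16.5 mm against 18 mm flats. That is slightly under size, but it stayed steady.
- **Outside force:** about 1.5 N on the tool.
- **Prop:** the scene-camera depth puts the bar and cradle centres at about the same y, within a few mm. No contact with the prop was visible. The top camera gave no prop points for a second check.
- **Bystanders:** the lid and pusher looked unmoved in the last picture. I did not measure any of the four, and the cup and tongs were out of that view.

**Disagreements along the way:**
- **Finger tips:** the cameras showed the tips about 35 mm short of where the reported tool position put them, from the start. I corrected for this, and the grip closing on the head bore it out.
- **Sideways drift:** fast steps drifted the tool about 15 mm in x. I corrected that before entering the gap.

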